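# Open the weight case and zero the balance

### The arm

A 6-joint arm with a two-finger parallel gripper is mounted at the origin on the work surface. World frame = base frame: x ahead of the robot, y to its left, z up, the work surface at z = 0. Lengths are in mm, angles in rad, forces in N, time in s.
With the tool pointing down it reaches from about 400 to 925 mm from the base axis. Payload 12.5 kg.
Tool frame: the origin (TCP) lies between the finger pads; the fingertips stand 11 mm ahead of it and the grasp point (between the pads) lies 8 mm behind it (env.tip_extent is the distance from the TCP to the fingertips, in mm); x points along the fingers, z is the direction in which the jaws open and shut, and the axes are right-handed (so a half turn about x gives the same grasp; the last joint's range is limited). The gripper opens to 95 mm and grips with 3 to 60 N. Pads are 20 mm wide; open, the fingers measure 119 mm over their backs; the gripper's body (75 mm by 180 mm) begins 59 mm behind the grasp point.
Start: joints at [-1.388, 0.491, 1.559, -0, 1.092, -0.106], TCP at [178.024, -599.127, 225.661] pointing down, gripper open.
Joint ranges: [-3.1, 3.1], [-0.84, 2.19], [0.05, 2.79], [-1.13, 4.28], [0.06, 2.93], [-2.69, 2.69]. Speed limits (rad/s): [2.22, 2.22, 2.79, 3.14, 3.14, 3.14].

### API

Orientations are given as [roll, pitch, yaw] about the fixed x, y, z axes, in that order (R = Rz(yaw) Ry(pitch) Rx(roll)).
In Python, from cell import status, imaging, env gives the robot as it stands. The module is installed in compiled form; this text tells all that it offers.
- The arm moves only by the tool apply_moves, never from a script. Its argument "increments" is a list of rows, each a list of 5 numbers: the closure, from 0 (fully open) to 1 (shut), then the shift along the tool's x, y, z in mm, then the turn about the tool's x in degrees. A call has 1 to 10 rows; each row shifts and turns the commanded pose from where the row before left it, along the tool's axes as they then stand; what a row does not reach is not made up. A row lasts 1/10 s, in which the tool goes at most 50 mm and 8.59 degrees, less where a joint would pass 70% of its speed; a pose out of reach is approached as far as the arm can. A call with a gripper value outside its range is refused whole. The fingers move at their own pace and stop on an object; the grip force is fixed at half the most. Time passes only in rows, so rows that do not move let the fingers close. It gives the time, the measured TCP pose, the force and the opening at its end, in the units of the state.
- status.state(): the state, without advancing time (a new reading comes with each control period).
- imaging.read_camera(name): name is "scene" or "top" or "wrist"; returns a dict with "pixels" (400x640x3 uint8, red, green, blue), "fovy" (degrees; the focal length in pixels is half the picture's height over the tangent of half this angle, whatever the lens; pixels are square), "cx", "cy" (the principal point, pixels), "distortion" ([k1, k2, p1, p2, k3] as OpenCV has them; the pictures are not rectified), "R" (3x3) and "t" (3): a world point X has camera coordinates R X + t. Camera axes: x right, y down, z forward; pixel columns grow to the right and rows downward; lengths in mm; the calibration is good to about 2 mm. A picture is of the moment at which its call begins. There is no depth.
- env.job_done(): hands the job in, once; it reports no verdict.
The state is a dict: "t": time; "joints": joint angles; "qvel": joint speeds; "tau": joint torques, N m; "eef_pos": TCP position; "tcp_rot": TCP orientation; "ft_force": force on the tool from outside, world axes, zero at the start; "moment": the same for the moment, N m; "opening": opening from 0.0 (shut) to 1.0 (fully open).
Only numpy, scipy, OpenCV 4.12 (cv2) and the standard library are available. Lean on these libraries where they do the work, as an engineer would, in place of code of your own. Each camera call takes 0.05 s, during which the arm holds its last target. There are 200 camera calls.

### The job

Get the bench ready for checking the balance: with a fingertip, flip the lid of the larger weight case up by its front lip and over past upright, so that it leans back and stays open by itself. Then press the wide zero key of the balance fully down and let it go. Do not pinch the lid or use force, do not lift or shift the case, and leave the small round key, the smaller case and everything else alone.

Things in the scene. Friction and masses are not known exactly. Their poses are not given: they have to be found in the camera images.
- case: the larger of two blue plastic weight cases, loose but heavy (about 1.8 kg): box 120 (its x, front to back) x 180 (its y) mm, 50 mm high, walls 5 mm, plus a shallow lid 24 mm high on top, 75 mm in all when shut. Knob weights are seated in the foam inside, their tops up to 68 mm above the table. Origin: centre of its underside, on the table; +x points from the front (lip) to the hinge side, z up. It stands turned by up to 0.3 rad either way
- case_lip (a point): middle of the lower front edge of the lid's lip. The lip is a plate 81 mm wide, 6 mm thick, at the lid's rim, that juts 24 mm out from the front of the case towards the robot; its underside is 50 mm above the table when the lid is shut, with free space below. The point lies 144 mm in front of the hinge line. Moves with the lid; its axes are those of the case when the lid is shut
- case_hinge (a point): the hinge axis of the larger case's lid, middle of the far upper rim, 50.5 mm above the table, 60 mm behind the case's centre; the axis runs along the case's y
- case_lid (a joint): angle of the larger case's lid in rad: 0 shut, grows as it opens; it swings freely (lid about 110 g, no latch), passes its over-centre point at about 1.35 to 1.4, falls open by itself from there and rests against its stop at 1.92; below that it falls shut
- balance: laboratory balance, fixed, housing 240 (its x) x 200 (its y) mm. A front ledge 44 mm high carries the display (+y side) and two keys; the rear housing begins 40 mm in front of the origin, is 64 mm high and carries a round steel pan, 130 mm across, top at 77 mm. Origin: centre of its underside on the table; front faces the robot (-x), z up. Turned by up to 0.3 rad
- zero_key_top (a point): centre of the top face of the wide grey rectangular zero key, 22 (x) x 42 (y) mm, on the -y side of the balance's front ledge, 52.5 mm above the table, 82 mm in front of and 62 mm to the -y side of the balance's origin (in its frame); pressed straight down
- zero_key (a joint): travel of the zero key in m: 0 up, 0.005 fully down; sprung, 2 N to start it, 4.5 N to bottom it; comes up by itself
- power_key_top (a point): centre of the top of the small round key, 16 mm across, 59 mm to the +y side of the zero key; not to be pressed
- power_key (a joint): travel of the small round key in m: 0 up, 0.005 down; to be left alone
- small_case: the smaller blue weight case, 80 x 110 mm, 58 mm high with its lid, loose, at the left or right side of the bench; stays shut. Origin: centre of its underside
- small_case_lid (a joint): angle of the smaller case's lid in rad, 0 shut; to be left alone
- big_weight: loose steel knob weight, 44 mm across, 62 mm high, standing between case and balance; origin: centre of its underside
- mid_weight: loose steel knob weight, 32 mm across, 46 mm high, standing between case and balance; origin: centre of its underside
- test_block: loose steel test block 60 x 60 x 16 mm lying near the robot in the middle of the bench; origin: centre of its underside
- beaker: loose glass beaker, 68 mm across, 85 mm high; origin: centre of its underside
- wash_bottle: loose white bottle, 64 mm across, 150 mm high; origin: centre of its underside
- specimen: loose brass cylinder, 32 mm across, 30 mm high; origin: centre of its underside
Mind the look-alikes: they are no part of the job. What is shaped like the small_case but black is not meant. What is shaped like the case but orange is not meant.

How it is judged:
By the outcome, as a careful person would: the job done as asked, in the order asked, and still so for the second after the job is handed in, with the robot touching nothing.
It also fails if it takes over 54 s, if anything falls off the work surface, if the arm or the gripper's body presses on something with over 40 N, if the wrist force passes 120 N, or if a joint passes its speed limit or range.

## Working session

There is one attempt and no reset: what is moved stays moved. The work goes in short steps, Python scripts to look and compute and a tool call to move; the robot and the scene stay as the last step left them, time stands still between calls to the robot, and variables do not carry over. Pictures are saved under pics/ and viewed, about 8 in all and at most 12, crops included, and the job is handed in when it is done.

Besides the shell and the picture viewer there is one more tool, called after "Emit:" by a JSON object that holds its "fn" and its "kwargs". apply_moves: Moves the arm, as the interface text tells. Its arguments: {"type":"object","properties":{"increments":{"type":"array"}},"required":["increments"]}

```bash
mkdir -p pics; cat > h.py <<'E'
import numpy as np, cv2
from cell import status, imaging, env
def K(c):
    f=200/np.tan(np.radians(c["fovy"])/2)
    return np.array([[f,0,c["cx"]],[0,f,c["cy"]],[0,0,1.]])
def ray(c,uv,z):
    uv=np.array(uv,float).reshape(-1,1,2)
    n=cv2.undistortPoints(uv,K(c),np.array(c["distortion"],float)).reshape(-1,2)
    R=np.array(c["R"]);t=np.array(c["t"])
    d=np.c_[n,np.ones(len(n))]@R; o=-R.T@t
    return o+d*((z-o[2])/d[:,2])[:,None]
def proj(c,X):
    R=np.array(c["R"]);t=np.array(c["t"],float)
    return cv2.projectPoints(np.array(X,float).reshape(-1,1,3),cv2.Rodrigues(R)[0],t,K(c),np.array(c["distortion"],float))[0].reshape(-1,2)
def shot(name,fn):
    c=imaging.read_camera(name); cv2.imwrite("pics/"+fn,c["pixels"][:,:,::-1]); 
    import pickle; pickle.dump(c,open("pics/"+fn+".pkl","wb")); return c
E
python3 - <<'E'
from h import *
s=status.state();print(s)
for n in("top","scene"):
    c=shot(n,n+"0.png");R=np.array(c["R"]);print(n,-R.T@np.array(c["t"]),c["fovy"])
E
```

```text
{'t': 0.0, 'joints': array([-1.38757265e+00,  4.91572229e-01,  1.55944215e+00, -1.64139000e-07,
        1.09169723e+00, -1.05601022e-01]), 'qvel': array([-0.00032084, -0.00017243,  0.00069257,  0.00049557, -0.00153833,
       -0.00049012]), 'tau': array([ 9.59865101e-04, -6.12643433e+01, -2.58177763e+01,  6.92922994e-02,
        4.82746842e-02, -1.13828701e-04]), 'eef_pos': array([ 177.9956306 , -598.88111588,  225.0563832 ]), 'tcp_rot': array([3.03612173, 1.56967737, 1.75415018]), 'ft_force': array([-0.38138723,  0.32101769, -0.32394673]), 'moment': array([-0.01584447, -0.03674595,  0.01152232]), 'opening': 1.0004371835474044}
top [ 272.23293586   -8.03255199 1417.63183475] 48.375660367753255
scene [1652.36819712  438.99915403  846.07011278] 42.659467952818794
```

View pics/top0.png

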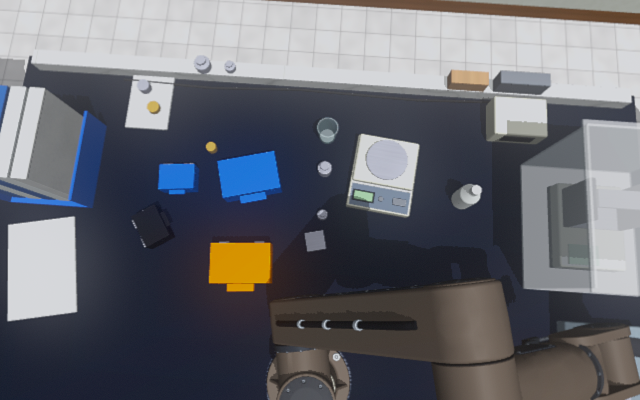

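View pics/scene0.png

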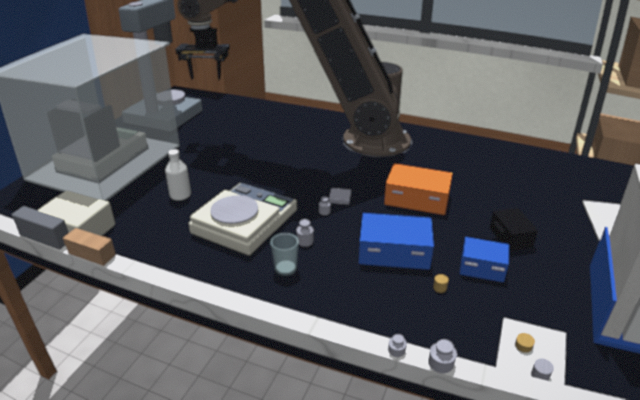

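```bash
python3 - <<'E'
from h import *
import pickle
c=pickle.load(open("pics/top0.png.pkl","rb"));p=c["pixels"]
a=cv2.resize(p[140:215,205:290],None,fx=6,fy=6,interpolation=cv2.INTER_CUBIC)
b=cv2.resize(p[140:215,340:425],None,fx=6,fy=6,interpolation=cv2.INTER_CUBIC)
o=np.vstack([a,b])[:, :]; o=cv2.resize(np.hstack([a,b]),(800,int(450*800/1020)))
cv2.imwrite("pics/crop.png",o[:,:,::-1])
m=((p[:,:,2]>120)&(p[:,:,0]<90)).astype(np.uint8)
n,l,s,ce=cv2.connectedComponentsWithStats(m)
for i in range(1,n):
    if s[i,4]>100: print(i,s[i],ce[i])
i=l[176,249]; q=(l==i).astype(np.uint8)
q2=cv2.morphologyEx(q,cv2.MORPH_OPEN,np.ones((27,27)))
r=cv2.minAreaRect(max(cv2.findContours(q,0,2)[0],key=cv2.contourArea));print(r)
print(p[185:206,254]); print(p[176,215:285:5])
E
```

```text
1 [  0  86   8  33 145] [ 2.24827586 97.26896552]
2 [ 10 111  78  97 723] [ 59.54080221 181.32226833]
3 [ 217  151   64   53 2533] [248.79273589 176.59692065]
4 [ 158  163   38   31 1018] [176.30451866 177.42632613]
((248.87022399902344, 178.273193359375), (46.61967849731445, 59.487552642822266), 79.87532806396484)
[[ 32 118 217]
 [ 33 118 217]
 [ 35 119 217]
 [ 34 119 217]
 [ 36 119 218]
 [ 37 121 219]
 [ 36 121 217]
 [ 25  65 134]
 [ 27  81 158]
 [ 33 116 214]
 [ 37 120 218]
 [ 36 119 217]
 [ 37 119 218]
 [ 37 120 218]
 [ 39 122 220]
 [ 40 122 221]
 [ 37  62 122]
 [ 39  41  68]
 [ 39  43  68]
 [ 39  43  70]
 [ 36  40  68]]
[[ 33  44  71]
 [ 29 112 209]
 [ 32 118 217]
 [ 29 117 216]
 [ 29 117 216]
 [ 30 118 217]
 [ 29 118 216]
 [ 31 119 217]
 [ 33 119 217]
 [ 33 119 217]
 [ 33 119 218]
 [ 33 118 217]
 [ 33 119 217]
 [ 32  41  68]]
```

View pics/crop.png

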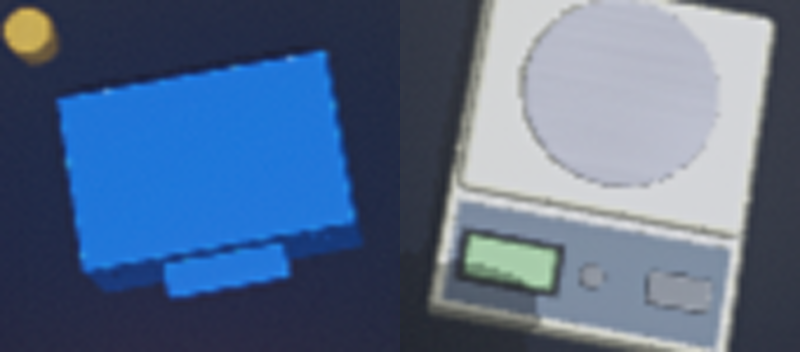

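```bash
python3 - <<'E'
from h import *
import pickle
c=pickle.load(open("pics/top0.png.pkl","rb"))
A=lambda q:np.array(q)/4.706+[205,140]-0.4
B=lambda q:(np.array(q)-[400,0])/4.706+[340,140]-0.4
L=ray(c,A([(58,98),(326,52),(356,224),(84,270)]),75);print(L.round(),L.mean(0))
print([np.linalg.norm(L[i]-L[i-1]).round(1) for i in range(4)])
x=(L[0]+L[1]-L[2]-L[3]);yaw=np.arctan2(x[1],x[0]);print("yaw",yaw)
P=ray(c,A([(165,297),(291,277)]),56);print("lip",P,P.mean(0),np.linalg.norm(P[0]-P[1]))
ctr=L.mean(0)[:2];u=np.array([np.cos(yaw),np.sin(yaw)]);print("pred lip",ctr-84*u, "hinge",ctr+60*u)
Z=ray(c,B([(648,272),(711,279),(709,312),(646,304)]),52.5);print("key",Z.round(1),Z.mean(0))
d=Z[0]+Z[3]-Z[1]-Z[2];print("byaw",np.arctan2(-d[0],d[1]))
Q=ray(c,B([(592,276)]),52.5);print("power",Q,np.linalg.norm(Q-Z.mean(0)))
for n,uv,z in(("blk",(315,240),16),("big",(325,168),62),("mid",(322,214),46),("beaker",(328,126),85),("bottle",(476,189),150),("orange",(241,262),75),("spec",(211,147),30)):print(n,ray(c,uv,z).round())
s=status.state();print(s["tcp_rot"])
from scipy.spatial.transform import Rotation as Ro
print(Ro.from_euler("xyz",s["tcp_rot"]).as_matrix().round(3))
E
```

```text
[[644. 333.  75.]
 [688. 158.  75.]
 [572. 128.  75.]
 [529. 303.  75.]] [608.03469366 230.62855563  75.        ]
[np.float64(118.9), np.float64(180.5), np.float64(119.9), np.float64(180.0)]
yaw 0.25716757876909746
lip [[517.89033436 251.70199841  56.        ]
 [537.23220532 169.82606309  56.        ]] [527.56126984 210.76403075  56.        ] 84.12952368957563
pred lip [526.79709572 209.26380236] hinge [666.06154932 245.88909368]
key [[ 569.2 -222.5   52.5]
 [ 567.4 -264.5   52.5]
 [ 545.  -263.9   52.5]
 [ 547.4 -222.    52.5]] [ 557.22591389 -243.21014391   52.5       ]
byaw -0.0503636513106464
power [[ 563.81406047 -185.39896218   52.5       ]] 58.18536248504935
blk [[423.  10.  16.]]
big [[647.  -6.  62.]]
mid [[502.  -6.  46.]]
beaker [[778.  -6.  85.]]
bottle [[ 590. -451.  150.]]
orange [[335. 225.  75.]]
spec [[700. 369.  30.]]
[3.02185083 1.56979211 1.7397928 ]
[[-0.     0.959  0.285]
 [ 0.001  0.285 -0.959]
 [-1.     0.    -0.001]]
```

Emit:
{"fn": "apply_moves", "kwargs": {"increments": [[1,0,20,-12,1.8],[1,0,36,-22,0],[1,0,36,-22,0],[1,0,36,-22,0],[1,0,36,-22,0],[1,0,36,-22,0],[1,0,36,-22,0],[1,0,36,-22,0],[1,0,36,-22,0],[1,0,36,-22,0]]}}

```text
t: 1.1
eef_pos: [457.6, -306.5, 225.5]
tcp_rot: [-2.336, 1.57, 2.634]
ft_force: [-0.5, -0.1, 0.3]
opening: 0.214
```

Emit:
{"fn": "apply_moves", "kwargs": {"increments": [[1,0,14,-40,0],[1,0,14,-40,0],[1,0,14,-40,0],[1,0,14,-40,0],[1,0,14,-40,0],[1,0,14,-40,0],[1,0,14,-40,0],[1,0,14,-40,0],[1,0,14,-40,0],[1,0,14,-40,0]]}}

```text
t: 2.1
eef_pos: [490.0, 116.3, 225.5]
tcp_rot: [-1.251, 1.571, -2.564]
ft_force: [0.6, -1.2, 0.7]
opening: 0.007
```

Emit:
{"fn": "apply_moves", "kwargs": {"increments": [[1,20,10,-42,0],[1,30,9,-42,0],[1,30,0,0,0],[1,30,0,0,0],[1,0,0,0,0]]}}

```text
t: 2.6
eef_pos: [485.5, 198.5, 113.9]
tcp_rot: [-1.547, 1.564, -2.86]
ft_force: [-0.6, 0.9, 0.1]
opening: 0.003
```

```bash
python3 - <<'E'
from h import *
s=status.state();print(s["eef_pos"],s["tcp_rot"],s["ft_force"],s["opening"])
w=shot("wrist","w1.png");t=shot("top","t1.png")
for n,X in(("lip",(527,210,56)),("tcp",s["eef_pos"]),("tip",s["eef_pos"]-[0,0,11])): print(n,proj(w,X))
cv2.imwrite("pics/w1t.png",np.vstack([w["pixels"][:,:,::-1],cv2.resize(t["pixels"][140:215,180:300],(640,200))[:,:,::-1]])[:600])
E
```

```text
[485.5394147  198.47073901 113.87867603] [-1.54696169  1.56439293 -2.8596234 ] [-0.61943023  0.86478285  0.09189123] 0.0031378529015900444
lip [[318.93531003 165.072444  ]]
tcp [[319.8567872  254.26412851]]
tip [[319.83287611 246.19846712]]
```

View pics/w1t.png

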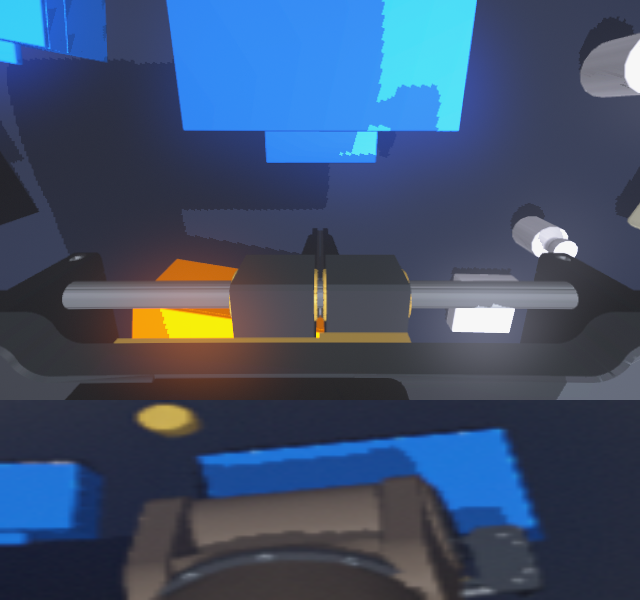

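Emit:
{"fn": "apply_moves", "kwargs": {"increments": [[1,25,0,0,0],[1,25,0,0,0],[1,11,0,0,0],[1,0,14,0,0],[1,0,14,0,0],[1,0,1,0,0],[1,0,0,0,0]]}}

```text
t: 3.4
eef_pos: [515.7, 205.9, 56.9]
tcp_rot: [1.517, 1.569, 0.203]
ft_force: [0.1, -0.4, 0.3]
opening: 0.002
```

Emit:
{"fn": "apply_moves", "kwargs": {"increments": [[1,0,1,0,0],[1,0,1,0,0],[1,0,0,0,0]]}}

```text
t: 3.7
eef_pos: [517.3, 206.5, 56.2]
tcp_rot: [1.274, 1.571, -0.039]
ft_force: [-0.7, -0.6, -0.6]
opening: 0.006
```

Emit:
{"fn": "apply_moves", "kwargs": {"increments": [[1,0,1,0,0],[1,0,0,0,0]]}}

```text
t: 3.9
eef_pos: [517.4, 206.5, 55.9]
tcp_rot: [-1.517, 1.569, -2.83]
ft_force: [-4.4, -2.7, 4.0]
opening: 0.005
```

Emit:
{"fn": "apply_moves", "kwargs": {"increments": [[1,-2,0,0,0],[1,-2,0.1,0,0],[1,-2,0.2,0,0],[1,0,0,0,0]]}}

```text
t: 4.3
eef_pos: [517.7, 206.6, 61.9]
tcp_rot: [-1.525, 1.569, -2.839]
ft_force: [-5.9, -2.4, -0.1]
opening: 0.006
```

```bash
python3 - <<'E'
from h import *
s=status.state();print(s["eef_pos"],s["ft_force"])
w=shot("wrist","w2.png")
cv2.imwrite("pics/w2c.png",cv2.resize(w["pixels"][80:300,140:500,::-1],None,fx=2,fy=2))
E
```

```text
[517.69153067 206.5990654   61.90767843] [-5.86284069 -2.40440808 -0.11336084]
```

View pics/w2c.png

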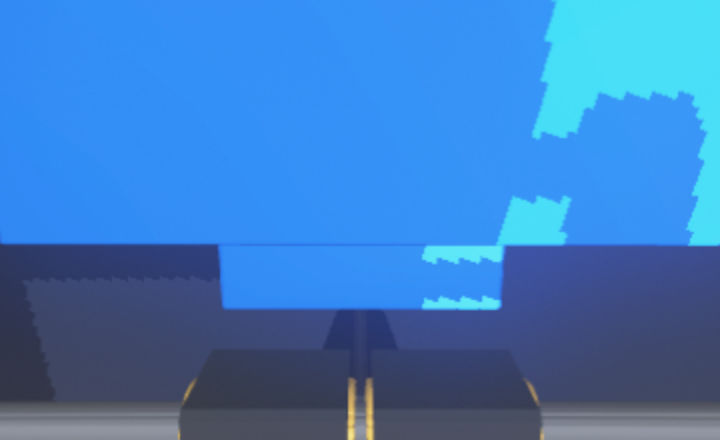

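```bash
python3 - <<'E'
from h import *
import pickle
w=pickle.load(open("pics/w2.png.pkl","rb"))
u=np.array([np.cos(.257),np.sin(.257),0]);v=np.array([-u[1],u[0],0])
H=np.array([666,246,50.5])
for th in(0,.02,.04,.06):
    r=lambda a,h,s:H-u*(a*np.cos(th)+h*np.sin(th))+[0,0,a*np.sin(th)+h*np.cos(th)]+v*s
    P=proj(w,[r(144,5.5,40.5),r(144,5.5,-40.5),r(120,24.5,0),r(120,24.5,90)]);P=(P-[140,80])*2;print(th,P.round(1).tolist())
E
```

```text
0 [[222.8, 310.9], [493.8, 310.7], [358.1, 253.1], [6.1, 253.4]]
0.02 [[220.6, 315.0], [495.9, 314.8], [358.1, 257.7], [0.9, 258.0]]
0.04 [[218.4, 319.1], [498.1, 318.8], [358.1, 262.2], [-4.4, 262.6]]
0.06 [[216.1, 323.0], [500.4, 322.8], [358.1, 266.6], [-9.9, 267.1]]
```

```bash
cat >> h.py <<'E'
def lipedges(w):
    p=w["pixels"].astype(float);B=p[:,:,2]-p[:,:,0]*0.3
    # columns extents of lip on row just above its front edge; front edge row at cols left of finger
    from numpy import argmax
    col=B[150:290,258:290].mean(1); g=np.diff(col); i=np.argmin(g); 
    d=g[i-1:i+2]; e=150+i+.5+(d[2]-d[0])/(2*(2*d[1]-d[0]-d[2])+1e-9)
    r=int(e)-6; row=B[r-3:r+4,200:440].mean(0); gg=np.diff(row)
    return e, 200+np.argmax(gg), 200+np.argmin(gg)
E
python3 - <<'E'
from h import *
import pickle
w=pickle.load(open("pics/w2.png.pkl","rb"));print(lipedges(w))
E
```

```text
(np.float64(234.29925002952544), np.int64(250), np.int64(390))
```

Emit:
{"fn": "apply_moves", "kwargs": {"increments": [[1,-1.5,0,0,0],[1,-1.5,0,0,0],[1,0,0,0,0]]}}

```text
t: 4.65
eef_pos: [517.9, 206.6, 64.9]
tcp_rot: [-1.504, 1.569, -2.818]
ft_force: [-4.7, -1.4, 0.1]
opening: 0.003
```

```bash
python3 - <<'E'
from h import *
import pickle
w=shot("wrist","w3.png");print(lipedges(w));s=status.state();print(s["eef_pos"],s["ft_force"])
w2=pickle.load(open("pics/w2.png.pkl","rb"))
for q in(w2,w): print(proj(q,[(527,210,56),(527,210,62)]))
E
```

```text
(np.float64(234.40629504027098), np.int64(250), np.int64(390))
[517.8697405  206.64997262  64.84852909] [-4.90009395 -1.72115448  0.39006572]
[[318.28861759 234.74261293]
 [318.24960591 238.78725579]]
[[318.30680205 233.10619724]
 [318.26896813 237.02366841]]
```

Emit:
{"fn": "apply_moves", "kwargs": {"increments": [[1,-3.6,0.4,0,0],[1,-3.6,0.5,0,0],[1,-3.6,0.6,0,0],[1,-3.6,0.7,0,0],[1,-3.5,0.8,0,0],[1,-3.5,0.9,0,0],[1,0,0,0,0]]}}

```text
t: 5.4
eef_pos: [521.2, 207.5, 86.7]
tcp_rot: [-1.524, 1.568, -2.837]
ft_force: [-8.6, -2.5, 2.4]
opening: 0.009
```

```bash
python3 - <<'E'
from h import *
w=shot("wrist","w4.png");print(lipedges(w));s=status.state();print(s["eef_pos"],s["ft_force"])
print(proj(w,[(527,210,56)]))
c=shot("scene","s4.png")
cv2.imwrite("pics/w4c.png",np.hstack([cv2.resize(w["pixels"],(400,250)),cv2.resize(c["pixels"][150:290,300:524],(400,250))])[:,:,::-1])
E
```

```text
(np.float64(233.48500579238333), np.int64(250), np.int64(390))
[521.14055274 207.51433544  86.46732622] [-7.63776647 -1.89208158  1.89173826]
[[318.45194715 225.51671851]]
```

View pics/w4c.png

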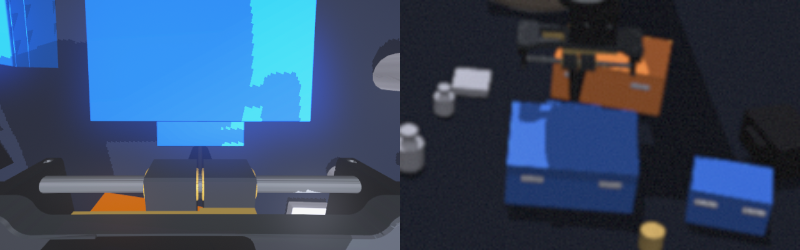

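Emit:
{"fn": "apply_moves", "kwargs": {"increments": [[1,-7.0,1.3,0,0],[1,-6.9,1.9,0,0],[1,-6.8,2.4,0,0],[1,-6.7,2.7,0,0],[1,0,0,0,0]]}}

```text
t: 6.0
eef_pos: [530.3, 209.9, 114.8]
tcp_rot: [0.024, 1.571, -1.289]
ft_force: [-7.0, -1.8, 2.0]
opening: 0.004
```

Emit:
{"fn": "apply_moves", "kwargs": {"increments": [[1,-6.5,3.0,0,0],[1,-6.3,3.4,0,0],[1,-6.2,3.7,0,0],[1,-6.0,4.0,0,0],[1,0,0,0,0]]}}

```text
t: 6.5
eef_pos: [544.7, 213.7, 140.1]
tcp_rot: [1.519, 1.569, 0.205]
ft_force: [-5.0, -1.7, 3.4]
opening: 0.004
```

```bash
python3 - <<'E'
from h import *
w=shot("wrist","w5.png");s=status.state();print(s["eef_pos"],s["ft_force"])
print(proj(w,[(527,210,56)]))
c=shot("scene","s5.png")
cv2.imwrite("pics/w5c.png",np.hstack([cv2.resize(w["pixels"],(400,250)),cv2.resize(c["pixels"][150:290,300:524],(400,250))])[:,:,::-1])
E
```

```text
[544.30279729 213.57102781 139.62872168] [-5.8165646  -1.84193513  3.54486804]
[[318.67709024 229.89663521]]
```

View pics/w5c.png

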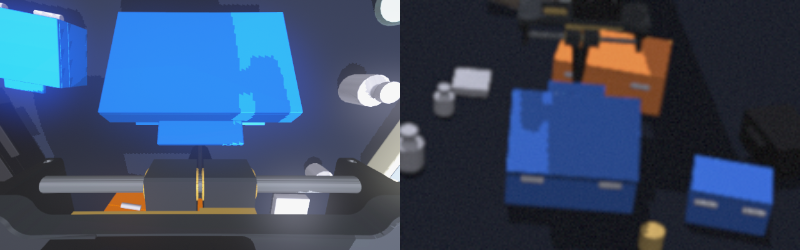

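Emit:
{"fn": "apply_moves", "kwargs": {"increments": [[1,-5.8,3.5,0,0],[1,-5.5,4.6,0,0],[1,-5.3,4.9,0,0],[1,-5.0,5.1,0,0],[1,-4.8,5.4,0,0],[1,-4.5,5.6,0,0],[1,0,0,0,0]]}}

```text
t: 7.3
eef_pos: [573.2, 221.2, 170.2]
tcp_rot: [1.555, 1.569, 0.242]
ft_force: [-1.3, -0.1, 0.2]
opening: 0.005
```

Emit:
{"fn": "apply_moves", "kwargs": {"increments": [[1,-4.2,5.8,0,0],[1,-3.9,6.0,0,0],[1,-3.6,6.2,0,0],[1,-3.3,6.4,0,0],[1,-3.0,6.5,0,0],[1,0,0,0,0]]}}

```text
t: 7.9
eef_pos: [603.0, 229.0, 188.0]
tcp_rot: [1.526, 1.57, 0.213]
ft_force: [-0.1, 0.6, -0.3]
opening: 0.006
```

```bash
python3 - <<'E'
from h import *
w=shot("wrist","w6.png");s=status.state();print(s["eef_pos"],s["ft_force"])
c=shot("scene","s6.png")
cv2.imwrite("pics/w6c.png",np.hstack([cv2.resize(w["pixels"],(400,250)),cv2.resize(c["pixels"][150:290,300:524],(400,250))])[:,:,::-1])
E
```

```text
[602.36927269 228.83436058 187.62015534] [-0.32242972 -0.30498503 -1.41259514]
```

View pics/w6c.png

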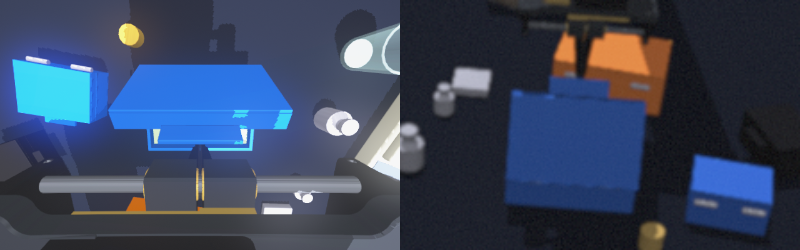

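Emit:
{"fn": "apply_moves", "kwargs": {"increments": [[1,-2.0,6.7,0,0],[1,-1.5,6.8,0,0],[1,-1,6.9,0,0],[1,-0.5,7,0,0],[1,0,7,0,0],[1,0,7,0,0],[1,0,7,0,0],[1,0,7,0,0],[1,0,0,0,0]]}}

```text
t: 8.9
eef_pos: [656.3, 243.0, 192.4]
tcp_rot: [0.358, 1.571, -0.956]
ft_force: [0.0, -0.2, 0.2]
opening: 0.004
```

```bash
python3 - <<'E'
from h import *
w=shot("wrist","w7.png");s=status.state();print(s["eef_pos"],s["ft_force"])
c=shot("scene","s7.png")
cv2.imwrite("pics/w7c.png",np.hstack([cv2.resize(w["pixels"],(400,250)),cv2.resize(c["pixels"][150:290,300:524],(400,250))])[:,:,::-1])
E
```

```text
[655.86599774 242.91432958 192.3671889 ] [ 0.02602441 -0.41052306 -0.0320414 ]
```

View pics/w7c.png

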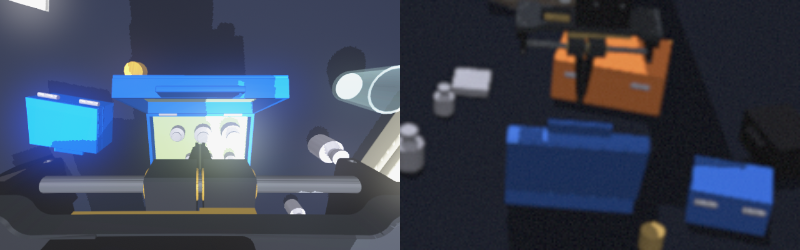

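Emit:
{"fn": "apply_moves", "kwargs": {"increments": [[1,-10,-25,0,0],[1,-10,-25,0,0],[1,-10,-25,0,0],[1,-10,-25,0,0],[1,0,-10,37,0],[1,0,-10,37,0],[1,0,-10,37,0],[1,0,-10,37,0],[1,0,-10,37,0],[1,0,-10,37,0]]}}

```text
t: 10.0
eef_pos: [556.9, -14.0, 233.0]
tcp_rot: [0.993, 1.57, -0.32]
ft_force: [0.9, 0.3, 0.1]
opening: 0.006
```

Emit:
{"fn": "apply_moves", "kwargs": {"increments": [[1,0,-10,37,0],[1,0,-10,37,0],[1,0,-10,37,0],[1,0,-10,37,0],[1,0,-10,37,0],[1,0,-10,37,0],[1,0,0,0,0],[1,0,0,0,0]]}}

```text
t: 10.8
eef_pos: [555.4, -242.8, 232.6]
tcp_rot: [-2.534, 1.57, 2.434]
ft_force: [0.6, 0.1, 0.1]
opening: 0.01
```

```bash
python3 - <<'E'
from h import *
w=shot("wrist","w8.png");s=status.state();print(s["eef_pos"],s["ft_force"])
print(proj(w,[(557.2,-243.2,52.5),(564,-185,52.5),s["eef_pos"]-[0,0,11]]))
c=shot("top","t8.png");a=cv2.resize(c["pixels"][130:215,200:336],(400,250))
cv2.imwrite("pics/w8c.png",np.hstack([cv2.resize(w["pixels"],(400,250)),a])[:,:,::-1])
p=w["pixels"]
E
```

```text
[ 555.57608628 -242.00940645  232.68587254] [-0.45823109  0.59069839 -0.53476472]
[[320.41026959 183.58663477]
 [272.97639969 165.54194801]
 [318.62038799 245.8200823 ]]
```

View pics/w8c.png

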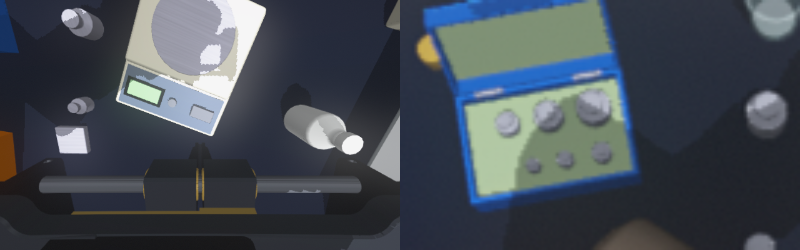

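Emit:
{"fn": "apply_moves", "kwargs": {"increments": [[1,40,3,2,0],[1,45,0,0,0],[1,45,0,0,0],[1,18,0,0,0],[1,0,0,0,0],[1,0,0,0,0]]}}

```text
t: 11.5
eef_pos: [559.8, -242.9, 85.5]
tcp_rot: [0.778, 1.57, -0.534]
ft_force: [0.5, 1.1, 0.1]
opening: 0.007
```

```bash
python3 - <<'E'
from h import *
w=shot("wrist","w9.png");s=status.state();print(s["eef_pos"],s["ft_force"])
P=proj(w,[(557.2,-243.2,52.5),(564,-185,52.5),s["eef_pos"]-[0,0,11], s["eef_pos"]*[1,1,0]+[0,0,52.5]]);print(P)
cv2.imwrite("pics/w9c.png",cv2.resize(w["pixels"][130:290,200:440],(720,480))[:,:,::-1])
E
```

```text
[ 560.09599987 -243.3297261    86.20489099] [-0.17529377  0.05664376  1.17450885]
[[319.1531625  236.30145472]
 [238.55812454 207.03549867]
 [320.51825954 246.51227825]
 [320.39307097 232.60617987]]
```

View pics/w9c.png

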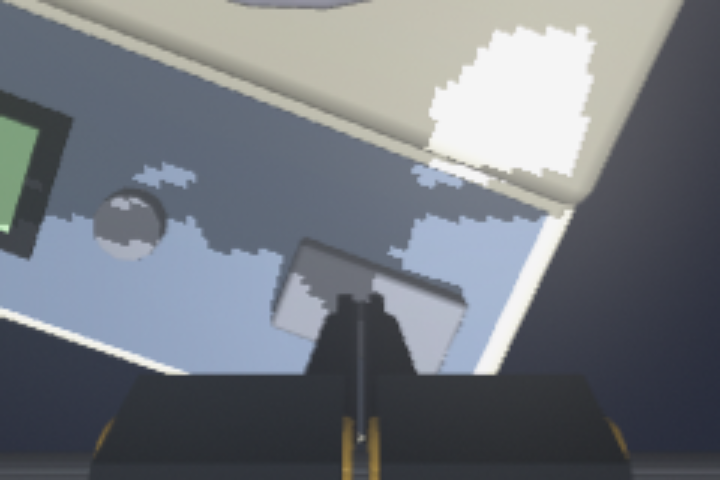

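Emit:
{"fn": "apply_moves", "kwargs": {"increments": [[1,10,-1,2,0],[1,10,0,0,0],[1,2,0,0,0],[1,2,0,0,0],[1,2,0,0,0],[1,0,0,0,0]]}}

```text
t: 12.15
eef_pos: [558.7, -245.9, 58.9]
tcp_rot: [-1.238, 1.571, -2.551]
ft_force: [-2.1, -0.1, 4.7]
opening: 0.008
```

Emit:
{"fn": "apply_moves", "kwargs": {"increments": [[1,0.7,0,0,0],[1,0.7,0,0,0],[1,0,0,0,0]]}}

```text
t: 12.45
eef_pos: [558.8, -245.9, 58.7]
tcp_rot: [0.466, 1.57, -0.847]
ft_force: [-5.0, 2.2, 15.3]
opening: 0.008
```

Bottomed out: 15 N with no more travel. I'll release it and check.

Emit:
{"fn": "apply_moves", "kwargs": {"increments": [[1,-5,0,0,0],[1,-20,0,0,0],[1,-40,0,0,0],[1,-45,0,0,0],[1,-45,0,0,0],[1,0,-30,0,0],[1,0,-30,0,0],[1,0,-30,0,0],[1,0,0,0,0],[1,0,0,0,0]]}}

```text
t: 13.45
eef_pos: [471.8, -269.0, 212.7]
tcp_rot: [0.774, 1.57, -0.54]
ft_force: [-0.3, -0.0, -0.4]
opening: 0.001
```

```bash
python3 - <<'E'
from h import *
s=status.state();print(s["eef_pos"],s["ft_force"])
t=shot("top","t10.png");w=shot("wrist","w10.png");c=shot("scene","s10.png")
cv2.imwrite("pics/f.png",np.vstack([np.hstack([t["pixels"][110:290,120:500],w["pixels"][0:180,120:500]]),np.hstack([c["pixels"][140:300,150:530],c["pixels"][140:300,150:530]*0])])[:,:,::-1])
E
```

```text
[ 471.82944762 -269.04575384  212.66202275] [-0.27856483 -0.04634825 -0.37615796]
```

View pics/f.png

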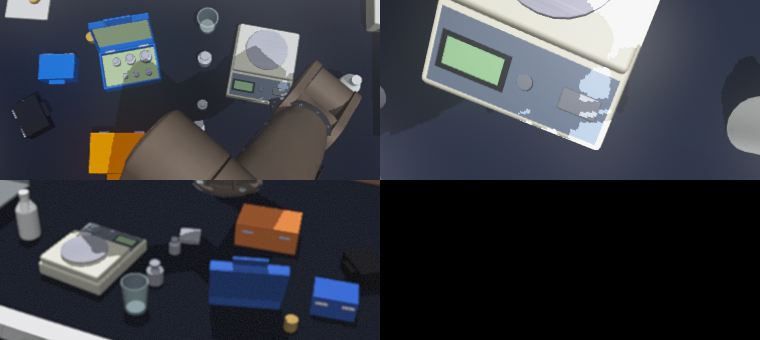

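```bash
python3 -c "
from h import *
print(env.job_done())"
```

```text
the job is handed in; nothing more can be done
None
```

The job is done and was handed in at about 13.6 s of the 54 s allowed. The lid of the larger case stands open by itself, and the zero key has been pressed fully down and released.

- **Lid:** I closed the fingers, set the fingertip against the front of the lip and swung the lid up in an arc. It then fell back past upright on its own. The push was mostly 5 to 8 N, a little more than the lid alone needed. The last pictures show it leaning back with no contact.
- **Zero key:** It bottomed out: the force rose to about 15 N with no further travel. I then withdrew fully. At the last reading the tool force was about 0.5 N, which is noise level.
- **Everything else:** In the final top, wrist and scene pictures nothing else looks disturbed. The round key and the smaller case look untouched.

**Not checked:** I did not re-measure the case's position or the key's return height; I judged both only by eye. The fingertip's motion during the lift matched the hinge arc to within about 0.5 mm at the one point I compared, early on when the push was strongest.

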